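Re-tray three dental models

ROBOT

A 6-joint arm with a two-finger parallel gripper is mounted at the origin on the work surface. World frame = base frame: x ahead of the robot, y to its left, z up, the work surface at z = 0. Lengths are in m, angles in rad, forces in N, time in s.
With the tool pointing down it reaches from about 0.35 to 0.725 m from the base axis. Payload 4.3 kg.
Tool frame: the origin (TCP) lies at the centre of the arm's flange, where the gripper is bolted on; the fingertips stand env.nose_length ahead of it and the grasp point (between the pads) lies 155 mm ahead of it (env.nose_length is the distance from the TCP to the fingertips, in m); z points along the fingers, y is the direction in which the jaws open and shut (so a half turn about z gives the same grasp; the last joint's range is limited). The gripper opens to 85 mm and grips with 20 to 120 N. Pads are 22 mm wide; open, the fingers measure 114 mm over their backs; the gripper's body (76 mm by 85 mm) begins 54 mm behind the grasp point. The pads swing forward as they close: fully open they stand 13 mm farther back than shut.
Start: joints at [-1.306, 0.377, 0.081, 1.274, 0, 1.46], TCP at [0.211, -0.535, 0.405] pointing down, gripper open.
Joint ranges: [-2.72, 2.72], [-0.84, 1.66], [-1.02, 1.22], [-1.77, 2.12], [-1.37, 1.28], [-3.14, 3.14]. Speed limits (rad/s): [2.57, 2.57, 3.14, 3.14, 3.14, 3.14].

INTERFACE

Orientations are given as a rotation vector (axis times angle).
In Python, from cell import env gives the robot as it stands.
- The arm moves only by the tool move_arm, never from a script. Its argument "series" is a list that holds one entry, the list of rows, each a list of 5 numbers: the gripper command: -1 is fully open, 1 is shut, values between are in proportion, then the shift along the tool's x, y, z in mm, then the turn about the tool's z in rad. A call has exactly 8 rows; each row shifts and turns the commanded pose from where the row before left it, along the tool's axes as they then stand; what a row does not reach is not made up. A row lasts 1/8 s, in which the tool goes at most 62.5 mm and 10.7 degrees, less where a joint would pass 70% of its speed; a pose out of reach is approached as far as the arm can. A call is refused whole if a number of a shift passes 62.5 or a number of a turn 0.188, either way. A call with a gripper value outside its range is refused whole. The fingers move at their own pace and stop on an object; the grip force is fixed at half the most. Time passes only in rows, so rows that do not move let the fingers close, or fill a call up. It gives the time, the measured TCP pose, the force and the opening at its end, in the units of the state.
- env.state(): the state, without advancing time (a new reading comes with each control period).
- env.grab_frame(name): name is "scene" or "top" or "wrist"; returns (picture, depth): 420x560x3 uint8, blue, green, red; 420x560 float32, m along the optical axis (not along the pixel's ray), 0 where there is no reading.
- env.calibration(name): a dict with "camera_matrix" (3x3 intrinsics, pixels), "k1" (the pictures are not rectified: a ray, as slopes to the right and down, at radius r is drawn at 1 + k1 r^2 times it, then the intrinsics apply), "R" (3x3) and "t" (3): a world point X has camera coordinates R X + t. Camera axes: x right, y down, z forward; pixel columns grow to the right and rows downward; lengths in m; the calibration is good to about 2 mm. A picture is of the moment at which its call begins: read the wrist's pose just before it. calibration takes no time and is no camera call; for the wrist camera it gives the pose at the moment of the call.
- env.finish_job(): hands the job in, once; it reports no verdict.
The state is a dict: "time_s": time; "q": joint angles; "joint_velocities": joint speeds; "joint_torque": joint torques, N m; "eef_pos": TCP position; "orientation": TCP orientation; "contact_force": force on the tool from outside, world axes, zero at the start; "torque": the same for the moment, N m; "width": finger opening in m.
Only numpy, scipy, OpenCV 4.12 (cv2) and the standard library are available. Lean on these libraries where they do the work, as an engineer would, in place of code of your own. Each camera call takes 0.05 s, during which the arm holds its last target. There are 200 camera calls.

TASK

The three plaster models each stand in the wrong tray: put the full-arch model in the square tray, the quadrant model in the oblong tray and the single-tooth die in the round dish, each upright in the middle of its tray. Park one of them, let go, on the empty white palette on the way so that a tray comes free. Set the plaster down gently without dropping or tipping it, and leave the cup, the amber bottle and the small jar among the trays where they stand.

Things in the scene. Friction and masses are not known exactly. Their poses are not given: they have to be found in the camera images.
- full_arch: Full-arch dental model, loose, cream plaster with a horseshoe of 13 wax-coloured teeth. D-shaped base 58 mm long (x) by 58 mm wide (y), 26 mm high, 36 mm with teeth, about 150 g. Its curved front points to its -x; the two flat parallel sides at y = +-29 mm (from x = -10 to 29 mm) are for gripping, across y. Origin at the centre of its underside, z up. 
- quadrant: Quadrant dental model, loose, cream plaster with one row of 5 wax-coloured teeth. Straight block base 62 mm long (x), 28 mm wide (y), 26 mm high, 36 mm with teeth, about 90 g; grip across y. Origin at the centre of its underside, z up. 
- single_die: Single-tooth die, loose, cream plaster: a round base of 34 mm diameter, 26 mm high, with one wax-coloured tooth stub (16 mm wide at its foot) on top, 37 mm high in all, about 60 g; the smallest model. Origin at the centre of its underside, z up. 
- square_tray: Square shallow aluminium tray, 112 x 112 mm outside, rim 10 mm high, walls 4 mm, floor 4 mm thick (models stand 4 mm above its origin). At the start the quadrant model stands in it. The full-arch model belongs in it. Fixed on a glass plate, underside at z = 6 mm, yaw within 20 degrees. Origin: centre of its underside, z up.
- oblong_tray: Oblong shallow aluminium tray, 84 mm (x) by 160 mm (y) outside, rim 10 mm high, walls 4 mm, floor 4 mm thick (models stand 4 mm above its origin). At the start the single-tooth die stands in it. The quadrant model belongs in it. Fixed on a glass plate, underside at z = 6 mm, yaw within 20 degrees. Origin: centre of its underside, z up.
- round_dish: Round shallow aluminium dish, 116 mm outside diameter, rim 10 mm high, walls 4 mm, floor 4 mm thick (models stand 4 mm above its origin). At the start the full-arch model stands in it. The single-tooth die belongs in it. Fixed on a glass plate, underside at z = 6 mm, yaw within 20 degrees. Origin: centre of its underside, z up.
- palette: White ceramic palette, a flat rimless slab 110 mm (x) by 130 mm (y), 14 mm thick, with five small dry colour dots along its +x edge; empty at the start: the free spot. Fixed on a glass plate, underside at z = 6 mm, yaw within 20 degrees. Origin: centre of its underside, z up.
- mug: White ceramic cup without handle, 74 mm diameter at the rim, 72 mm high, loose, 250 g; bystander. Origin at the centre of its underside, z up. 
- bottle: Small amber bottle with a white cap, 32 mm diameter, 70 mm high, loose, 80 g; bystander. Origin at the centre of its underside, z up. 
- jar: Low white jar, 42 mm diameter, 32 mm high, loose, 60 g; bystander. It stands on the glass; the similar jars at the back, on the table, are fixed. Origin at the centre of its underside, z up. 
Not all that is in view belongs to the job. What is shaped like the full_arch but blue or red is not meant.

How it is judged:
On the way:
1. one of the models stands upright on the palette (within 45 mm of its middle), released (((horizontal distance between full_arch and palette below 0.045 m and z of full_arch in the frame of palette between 0.011 and 0.018 m and angle between full_arch's own z axis and vertical below 0.1 rad and linear speed of full_arch below 0.02 m/s and contact force between full_arch and the fingers below 0.05 N) or (horizontal distance between quadrant and palette below 0.045 m and z of quadrant in the frame of palette between 0.011 and 0.018 m and angle between quadrant's own z axis and vertical below 0.1 rad and linear speed of quadrant below 0.02 m/s and contact force between quadrant and the fingers below 0.05 N) or (horizontal distance between single_die and palette below 0.045 m and z of single_die in the frame of palette between 0.011 and 0.018 m and angle between single_die's own z axis and vertical below 0.1 rad and linear speed of single_die below 0.02 m/s and contact force between single_die and the fingers below 0.05 N))), for 0.2 s.
At the end, for the whole second after the job is handed in: The full-arch model stands in the square tray, the quadrant model in the oblong tray and the single-tooth die in the round dish: each upright on the tray's floor, its origin within 14 mm of the tray's middle, released and at rest (horizontal distance between full_arch and square_tray below 0.014 m and z of full_arch in the frame of square_tray between 0.001 and 0.008 m and angle between each of full_arch, quadrant, single_die's own z axis and vertical below 0.1 rad and linear speed of each of full_arch, quadrant, single_die below 0.02 m/s and contact force between each of full_arch, quadrant, single_die and the fingers below 0.05 N and horizontal distance between quadrant and oblong_tray below 0.014 m and z of quadrant in the frame of oblong_tray between 0.001 and 0.008 m and horizontal distance between single_die and round_dish below 0.014 m and z of single_die in the frame of round_dish between 0.001 and 0.008 m); the robot touches nothing.
It fails at once if a model is tipped by more than 40 degrees (angle between any of full_arch, quadrant, single_die's own z axis and vertical above 0.7 rad).
It fails at once if a model is dropped or slammed (over 0.5 m/s within 10 mm of the floor of a tray or the top of the palette) ((horizontal distance between full_arch and square_tray below 0.07 m and z of full_arch in the frame of square_tray below 0.014 m and linear speed of full_arch above 0.5 m/s) or (horizontal distance between full_arch and oblong_tray below 0.07 m and z of full_arch in the frame of oblong_tray below 0.014 m and linear speed of full_arch above 0.5 m/s) or (horizontal distance between full_arch and round_dish below 0.07 m and z of full_arch in the frame of round_dish below 0.014 m and linear speed of full_arch above 0.5 m/s) or (horizontal distance between full_arch and palette below 0.07 m and z of full_arch in the frame of palette below 0.024 m and linear speed of full_arch above 0.5 m/s) or (horizontal distance between quadrant and square_tray below 0.07 m and z of quadrant in the frame of square_tray below 0.014 m and linear speed of quadrant above 0.5 m/s) or (horizontal distance between quadrant and oblong_tray below 0.07 m and z of quadrant in the frame of oblong_tray below 0.014 m and linear speed of quadrant above 0.5 m/s) or (horizontal distance between quadrant and round_dish below 0.07 m and z of quadrant in the frame of round_dish below 0.014 m and linear speed of quadrant above 0.5 m/s) or (horizontal distance between quadrant and palette below 0.07 m and z of quadrant in the frame of palette below 0.024 m and linear speed of quadrant above 0.5 m/s) or (horizontal distance between single_die and square_tray below 0.07 m and z of single_die in the frame of square_tray below 0.014 m and linear speed of single_die above 0.5 m/s) or (horizontal distance between single_die and oblong_tray below 0.07 m and z of single_die in the frame of oblong_tray below 0.014 m and linear speed of single_die above 0.5 m/s) or (horizontal distance between single_die and round_dish below 0.07 m and z of single_die in the frame of round_dish below 0.014 m and linear speed of single_die above 0.5 m/s) or (horizontal distance between single_die and palette below 0.07 m and z of single_die in the frame of palette below 0.024 m and linear speed of single_die above 0.5 m/s)).
It fails at once if the cup, the amber bottle or the small jar is moved by more than 25 mm or knocked over (distance of any of mug, bottle, jar from where it was at the start of the episode above 0.025 m or angle between any of mug, bottle, jar's own z axis and vertical above 0.5 rad).
It also fails if it takes over 109 s, if anything falls off the work surface, if the arm or the gripper's body presses on something with over 40 N, if the wrist force passes 120 N, or if a joint passes its speed limit or range.

## Working session

There is one attempt and no reset: what is moved stays moved. The work goes in short steps, Python scripts to look and compute and a tool call to move; the robot and the scene stay as the last step left them, time stands still between calls to the robot, and variables do not carry over. Pictures are saved under pics/ and viewed, about 12 in all and at most 16, crops included, and the job is handed in when it is done.

Besides the shell and the picture viewer there is one more tool, called after "Emit:" by a JSON object that holds its "name" and its "arguments". move_arm: Moves the arm, as the interface text tells. Its arguments: {"type":"object","properties":{"series":{"type":"array","items":{"type":"array","items":{"type":"array","items":{"type":"number"}}}}},"required":["series"]}

```bash
mkdir -p pics; ls
cat > h.py <<'E'
import numpy as np, cv2
from cell import env
def snap(n,f):
    c=env.calibration(n); im,d=env.grab_frame(n); cv2.imwrite('pics/'+f+'.png',im); np.savez('pics/'+f+'.npz',im=im,d=d,K=c['camera_matrix'],k1=c['k1'],R=c['R'],t=c['t']); return im,d,c
def load(f):
    z=np.load('pics/'+f+'.npz'); return z['im'],z['d'],dict(camera_matrix=z['K'],k1=float(z['k1']),R=z['R'],t=z['t'])
def rays(uv,c):
    K=np.array(c['camera_matrix']); uv=np.asarray(uv,float).reshape(-1,1,2)
    return cv2.undistortPoints(uv,K,np.array([c['k1'],0,0,0.])).reshape(-1,2)
def onplane(uv,c,z):
    R=np.array(c['R']);t=np.array(c['t']).ravel(); s=rays(uv,c)
    d=np.c_[s,np.ones(len(s))]@R; o=-R.T@t
    return o+d*((z-o[2])/d[:,2])[:,None]
def cloud(d,c):
    h,w=d.shape; u,v=np.meshgrid(np.arange(w),np.arange(h)); s=rays(np.stack([u,v],-1),c)
    X=np.c_[s,np.ones(len(s))]*d.reshape(-1,1)
    return ((X-np.array(c['t']).ravel())@np.array(c['R'])).reshape(h,w,3)
E
python3 - <<'E'
from h import *
s=env.state(); print({k:np.round(v,3) for k,v in s.items()}, env.nose_length)
a,_,ca=snap('top','top0'); b,_,cb=snap('scene','scene0'); snap('wrist','wrist0')
for c in (ca,cb): print(np.round(-np.array(c['R']).T@np.array(c['t']).ravel(),3),np.round(c['camera_matrix'],1).tolist(),c['k1'])
E
```

```text
pics
{'time_s': np.float64(0.0), 'q': array([-1.306,  0.378,  0.08 ,  1.274, -0.   ,  1.46 ]), 'joint_velocities': array([ 0.001,  0.   , -0.   ,  0.   , -0.   , -0.001]), 'joint_torque': array([-2.0000e-03, -4.6360e+01,  2.6988e+01,  2.1000e-02, -0.0000e+00,
       -0.0000e+00]), 'eef_pos': array([ 0.21 , -0.535,  0.404]), 'orientation': array([-3.085, -0.585,  0.   ]), 'contact_force': array([-0.596,  1.05 , -0.344]), 'torque': array([-0.002, -0.073, -0.016]), 'width': np.float64(0.085)} 0.1734
[0.206 0.12  1.247] [[539.0, 0.0, 276.4], [0.0, 539.0, 210.5], [0.0, 0.0, 1.0]] 0.020239904277587272
[ 0.886 -0.668  0.967] [[454.6, 0.0, 274.7], [0.0, 454.6, 208.4], [0.0, 0.0, 1.0]] 0.03640654795358779
```

View pics/top0.png

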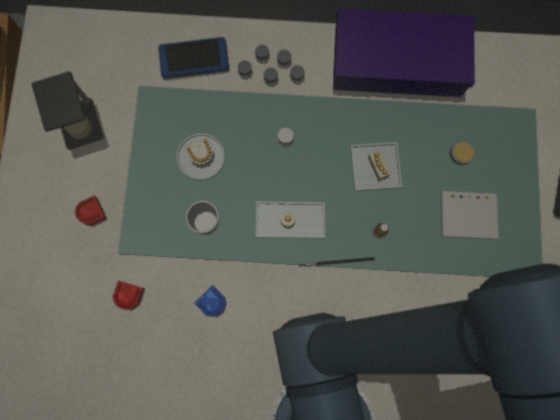

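View pics/scene0.png

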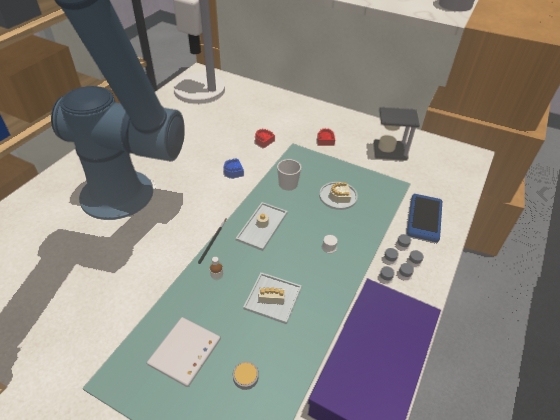

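The top view has +x up and +y left. It shows:
- the round dish with the arch at (200,156)
- the oblong tray with the die at (290,220)
- the square tray with the quadrant at (377,166)
- the palette at (470,215)
- the cup at (203,217), the jar at (286,136) and the bottle at (382,230)

The scene view agrees with this layout. The blue and red arches lie off the glass.

Run:
```python
from h import *
im,d,c=load('top0'); P=cloud(d,c)
hsv=cv2.cvtColor(im,cv2.COLOR_BGR2HSV)
for u,v in [(200,156),(290,220),(377,166),(470,215),(203,217),(286,136),(382,230),(320,180)]: print((u,v),hsv[v,u],np.round(P[v,u],3))
m=((hsv[...,1]<60)|(hsv[...,0]<35)).astype(np.uint8)*255
roi=np.zeros_like(m); roi[105:245,150:525]=1; m*=roi
m=cv2.morphologyEx(m,cv2.MORPH_OPEN,np.ones((3,3)))
cs,_=cv2.findContours(m,cv2.RETR_EXTERNAL,cv2.CHAIN_APPROX_NONE)
for k in cs:
    if cv2.contourArea(k)<80: continue
    x,y,w,h=cv2.boundingRect(k); 
    for z in (.016,.02):
        W=onplane(k.reshape(-1,2),c,z)[:,:2].astype(np.float32)*1000
        r=cv2.minAreaRect(W); print(z,(x,y,w,h),np.round(r[0]),np.round(r[1]),round(r[2],1))
big=cv2.resize(im[100:260,150:530],None,fx=2.1,fy=2.1,interpolation=cv2.INTER_CUBIC); cv2.imwrite('pics/crop1.png',np.clip(big*1.5,0,255).astype(np.uint8))
```

```text
(200, 156) [ 23  47 135] [0.587 0.317 0.038]
(290, 220) [ 22  56 105] [0.447 0.098 0.037]
(377, 166) [23 67 91] [ 0.588 -0.098  0.038]
(470, 215) [ 23  17 121] [ 0.489 -0.319  0.019]
(203, 217) [ 20  22 139] [0.448 0.301 0.008]
(286, 136) [ 19  21 133] [0.65  0.118 0.036]
(382, 230) [17 21 86] [ 0.431 -0.107  0.069]
(320, 180) [76 49 99] [0.555 0.031 0.006]
0.016 (150, 105, 375, 140) [573. -12.] [342. 910.] 3.5
0.02 (150, 105, 375, 140) [572. -11.] [341. 907.] 3.5
```

View pics/crop1.png

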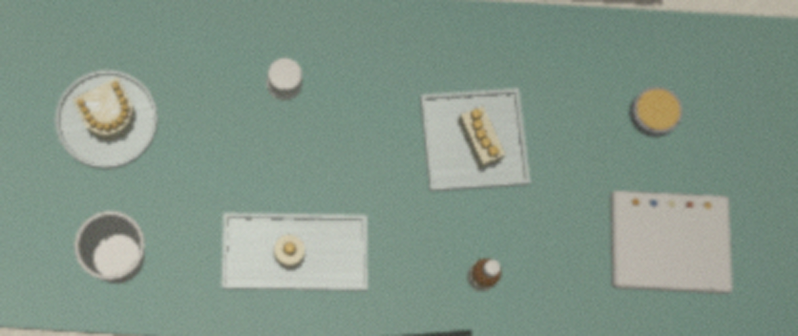

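The crop confirms the layout. The arch opens towards +x, slightly turned, the quadrant is turned about 25° from x, and the palette's dots are on its +x side.

Run:
```python
from h import *
im,d,c=load('top0'); P=cloud(d,c)
sm=cv2.GaussianBlur(im,(3,3),0).astype(float)
# glass: g-r large
m=((sm[...,1]-sm[...,2])<12).astype(np.uint8)*255
m=cv2.morphologyEx(m,cv2.MORPH_OPEN,np.ones((3,3)))
for n,(u,v,r),z in [('dish',(200,156,30),.016),('oblong',(290,220,42),.016),('square',(377,166,34),.016),('palette',(470,215,36),.02),('cup',(203,217,22),.078),('jar',(286,136,14),.038),('bottle',(382,230,12),.076)]:
    q=np.zeros_like(m); q[v-r:v+r,u-r:u+r]=m[v-r:v+r,u-r:u+r]
    k=max(cv2.findContours(q,cv2.RETR_EXTERNAL,cv2.CHAIN_APPROX_NONE)[0],key=cv2.contourArea)
    W=onplane(k.reshape(-1,2),c,z)[:,:2].astype(np.float32)*1000; R=cv2.minAreaRect(W); print(n,np.round(R[0]),np.round(R[1]),round(R[2],1))
# models from depth: top of base z~36
for n,(u,v,r) in [('arch',(202,153,22)),('die',(288,219,14)),('quad',(379,165,24))]:
    p=P[v-r:v+r,u-r:u+r].reshape(-1,3); p=p[(p[:,2]>.027)&(p[:,2]<.06)]
    R=cv2.minAreaRect((p[:,:2]*1000).astype(np.float32)); print(n,len(p),np.round(p.mean(0),3),np.round(R[0]),np.round(R[1]),round(R[2],1),np.percentile(p[:,2],[5,50,95]).round(3))
```

```text
dish [593. 319.] [117. 117.] 3.6
oblong [453.  97.] [ 88. 163.] 3.5
square [595. -98.] [117. 116.] 7.3
palette [ 489. -317.] [114. 135.] 0.6
cup [434. 293.] [77. 75.] 3.5
jar [646. 122.] [50. 40.] 3.1
bottle [ 430. -102.] [32. 40.] 47.7
arch 538 [0.598 0.318 0.037] [598. 318.] [59. 58.] 30.6 [0.031 0.036 0.047]
die 169 [0.45  0.104 0.036] [451. 104.] [31. 30.] 3.9 [0.031 0.035 0.047]
quad 327 [ 0.593 -0.103  0.037] [ 595. -105.] [63. 29.] 25.2 [0.03  0.036 0.046]
```

```bash
cat >> h.py <<'E'
from scipy.spatial.transform import Rotation as Ro
def to(x,y,z,yaw=None):
    "tool-axis shift (mm) from the measured pose to a target (mm, z of TCP), turn (rad)"
    s=env.state(); R=Ro.from_rotvec(s['orientation']).as_matrix(); p=np.array(s['eef_pos'])*1000
    psi=np.arctan2(R[1,0],R[0,0]); sh=R.T@(np.array([x,y,z])-p)
    turn=0 if yaw is None else -((np.radians(yaw)-psi+np.pi/2)%np.pi-np.pi/2)
    print('t',round(float(s['time_s']),2),'p',p.round(1),'yaw',np.degrees(psi).round(1),'tilt',np.degrees(np.arccos(-R[2,2])).round(2),'w',round(float(s['width']),4),'shift',sh.round(1),'turn',round(float(turn),3),'q6',round(float(s['q'][5]),2))
E
python3 -c "
from h import *
to(595,-105,350,25)
c=env.calibration('wrist');R=Ro.from_rotvec(env.state()['orientation']).as_matrix();o=-np.array(c['R']).T@np.array(c['t']).ravel();print('cam in tool',R.T@(o-env.state()['eef_pos']), 'axis', R.T@np.array(c['R'])[2])"
```

```text
t 0.15 p [ 210.5 -534.9  404. ] yaw 21.5 tilt 0.09 w 0.0855 shift [ 515.2 -259.2   54.5] turn -0.062 q6 1.46
cam in tool [6.73458803e-02 9.58646244e-05 3.00003484e-02] axis [-2.71638807e-01 -9.55929146e-04  9.62398797e-01]
```

Emit:
{"name": "move_arm", "arguments": {"series": [[[-1, 43, -21.6, 4, 0], [-1, 43, -21.6, 4, 0], [-1, 43, -21.6, 4, 0], [-1, 43, -21.6, 4, 0], [-1, 43, -21.6, 4, 0], [-1, 43, -21.6, 4, 0], [-1, 43, -21.6, 5, 0], [-1, 43, -21.6, 5, 0]]]}}

```text
time_s: 1.15
eef_pos: [0.4682, -0.247, 0.3703]
orientation: [-3.087, -0.585, 0.0]
contact_force: [1.0, -0.3, 0.2]
width: 0.0857
```

Emit:
{"name": "move_arm", "arguments": {"series": [[[-1, 43, -21.6, 5, 0], [-1, 43, -21.6, 5, 0], [-1, 43, -21.6, 5, 0], [-1, 43, -21.6, 5, 0], [-1, 0, 0, 0, -0.065], [-1, 0, 0, 0, 0], [-1, 0, 0, 0, 0], [-1, 0, 0, 0, 0]]]}}

```text
time_s: 2.15
eef_pos: [0.5955, -0.1056, 0.3508]
orientation: [3.066, 0.683, 0.0]
contact_force: [-0.6, -0.2, -0.4]
width: 0.0852
```

Run:
```python
from h import *
to(595,-105,300,25); im,d,c=snap('wrist','w1')
P=cloud(d,c); p=P.reshape(-1,3); p=p[(p[:,2]>.028)&(p[:,2]<.06)&(abs(p[:,0]-.595)<.05)&(abs(p[:,1]+.1)<.05)]
print(len(p)); R=cv2.minAreaRect((p[:,:2]*1000).astype(np.float32)); print(np.round(p.mean(0),3),R,np.percentile(p[:,2],[5,50,95]))
```

```text
t 2.15 p [ 595.5 -105.6  350.8] yaw 25.1 tilt 0.01 w 0.0852 shift [-0.2 -0.8 50.8] turn 0.002 q6 2.42
2641
[ 0.596 -0.105  0.04 ] ((593.7341918945312, -105.5177230834961), (61.75860595703125, 27.936214447021484), 24.87820053100586) [0.0356528  0.03731499 0.04715616]
```

View pics/w1.png

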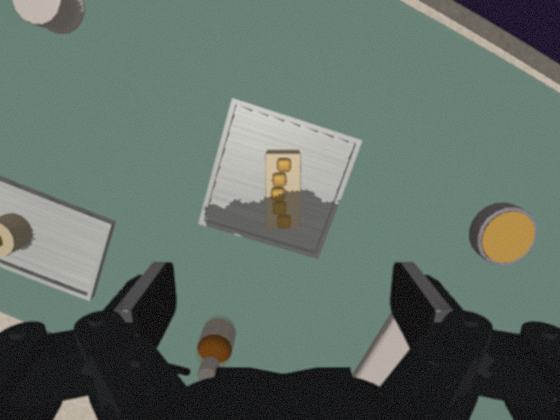

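Wrist view: the quadrant (about (282,190)) is lined up with the jaws. It measures 62x28 at (594,-105.5), yaw 25°, and its top height is right. Next I descend and grip it.

Emit:
{"name": "move_arm", "arguments": {"series": [[[-0.4, -1, -0.5, 20, 0], [-0.4, 0, 0, 25, 0], [-0.4, 0, 0, 25, 0], [-0.4, 0, 0, 25, 0], [-0.4, 0, 0, 25, 0], [-0.4, 0, 0, 20, 0], [-0.4, 0, 0, 14, 0], [-0.4, 0, 0, 9, 0]]]}}

```text
time_s: 3.2
eef_pos: [0.5946, -0.1052, 0.1872]
orientation: [-3.066, -0.685, 0.0]
contact_force: [0.7, 0.3, 0.8]
width: 0.0595
```

Emit:
{"name": "move_arm", "arguments": {"series": [[[-0.4, 0, 0, 0, 0], [1, 0, 0, 0, 0], [1, 0, 0, 0, 0], [1, 0, 0, 0, 0], [1, 0, 0, 0, 0], [1, 0, 0, 0, 0], [1, 0, 0, -3, 0], [1, 0, 0, -3, 0]]]}}

```text
time_s: 4.2
eef_pos: [0.5943, -0.1049, 0.1934]
orientation: [-3.065, -0.685, 0.002]
contact_force: [-0.7, -0.2, -0.3]
width: 0.0268
```

```bash
python3 -c "
from h import *
print(env.state()['contact_force'],env.state()['q'].round(2) if hasattr(env.state()['q'],'round') else env.state()['q'])
to(489,-317,300)"
```

```text
[-0.69497153 -0.15245697 -0.33604312] [-0.28  0.57 -0.18  0.82 -0.    2.42]
t 4.2 p [ 594.3 -104.9  193.4] yaw 25.2 tilt 0.07 w 0.0268 shift [-185.7  147.  -106.5] turn 0.0 q6 2.42
```

Emit:
{"name": "move_arm", "arguments": {"series": [[[1, 0, 0, -20, 0], [1, 0, 0, -30, 0], [1, -15, 12, -30, 0], [1, -30, 24, 0, 0], [1, -35, 27, 0, 0], [1, -35, 27, 0, 0], [1, -35, 27, 0, 0], [1, -35, 27, 0, 0]]]}}

```text
time_s: 5.2
eef_pos: [0.4877, -0.3151, 0.2736]
orientation: [-3.066, -0.685, 0.0]
contact_force: [0.3, 0.5, -0.6]
width: 0.0268
```

Emit:
{"name": "move_arm", "arguments": {"series": [[[1, -1, 3, 10, 0], [1, 0, 0, 20, 0], [1, 0, 0, 20, 0], [1, 0, 0, 12, 0], [1, 0, 0, 6, 0], [1, 0, 0, 3, 0], [1, 0, 0, 2, 0], [1, 0, 0, 0, 0]]]}}

```text
time_s: 6.2
eef_pos: [0.4891, -0.3173, 0.2011]
orientation: [3.065, 0.685, 0.001]
contact_force: [0.1, -0.5, -0.5]
width: 0.0269
```

```bash
python3 -c "
from h import *
print(env.state()['contact_force'])
to(489,-317,197.5)"
```

```text
[ 0.06348099 -0.52744753 -0.51293389]
t 6.2 p [ 489.1 -317.3  201.1] yaw 25.2 tilt 0.04 w 0.0269 shift [ 0.  -0.3  3.6] turn 0.0 q6 2.02
```

Emit:
{"name": "move_arm", "arguments": {"series": [[[1, 0, 0, 2, 0], [1, 0, 0, 1, 0], [1, 0, 0, 0.5, 0], [1, 0, 0, 0.5, 0], [1, 0, 0, 0, 0], [1, 0, 0, 0, 0], [1, 0, 0, 0, 0], [1, 0, 0, 0, 0]]]}}

```text
time_s: 7.2
eef_pos: [0.4891, -0.3173, 0.1988]
orientation: [3.065, 0.685, 0.002]
contact_force: [-3.6, 2.2, 11.9]
width: 0.0264
```

Emit:
{"name": "move_arm", "arguments": {"series": [[[-0.4, 0, 0, 0, 0], [-0.4, 0, 0, 0, 0], [-0.4, 0, 0, 0, 0], [-0.4, 0, 0, -10, 0], [-0.4, 0, 0, -30, 0], [-0.4, 0, 0, -40, 0], [-0.7, 0, 0, -40, 0], [-0.7, 14, -20, -33, 0]]]}}

```text
time_s: 8.2
eef_pos: [0.4932, -0.2941, 0.3522]
orientation: [3.064, 0.681, 0.002]
contact_force: [0.8, 0.5, 0.2]
width: 0.0727
```

Run:
```python
from h import *
to(598,318,350,15)
im,d,c=snap('top','t2'); P=cloud(d,c); u,v=470,215
p=P[v-35:v+35,u-35:u+35].reshape(-1,3); p=p[(p[:,2]>.037)&(p[:,2]<.075)]
print(len(p),cv2.minAreaRect((p[:,:2]*1000).astype(np.float32)),np.percentile(p[:,2],[5,50,95]))
```

```text
t 8.2 p [ 493.2 -294.1  352.2] yaw 25.1 tilt 0.17 w 0.0727 shift [ 354.3 -510.     1.2] turn 0.176 q6 2.06
312 ((489.2937927246094, -316.0544128417969), (62.7194938659668, 32.25089645385742), 26.093400955200195) [0.03981359 0.04557547 0.05653289]
```

The quadrant is parked and stands upright at the palette's centre. Next is the arch.

Emit:
{"name": "move_arm", "arguments": {"series": [[[-0.7, 29.5, -42.5, 0, 0], [-0.7, 29.5, -42.5, 0, 0], [-0.7, 29.5, -42.5, 0, 0], [-0.7, 29.5, -42.5, 0, 0], [-0.7, 29.5, -42.5, 0, 0], [-0.7, 29.5, -42.5, 0, 0], [-0.7, 29.5, -42.5, 0, 0], [-0.7, 29.5, -42.5, 0, 0]]]}}

```text
time_s: 9.25
eef_pos: [0.562, 0.1167, 0.3502]
orientation: [3.066, 0.685, 0.001]
contact_force: [0.3, -0.2, -1.0]
width: 0.0726
```

Emit:
{"name": "move_arm", "arguments": {"series": [[[-0.7, 29.5, -42.5, 0, 0], [-0.7, 29.5, -42.5, 0, 0], [-0.7, 29.5, -42.5, 0, 0], [-0.7, 29.5, -42.5, 0, 0], [-0.7, 0, 0, 0, 0.176], [-0.7, 0, 0, 0, 0], [-0.7, 0, 0, 0, 0], [-0.7, 0, 0, 0, 0]]]}}

```text
time_s: 10.25
eef_pos: [0.6095, 0.2804, 0.3499]
orientation: [-3.07, -0.514, 0.009]
contact_force: [-1.4, 0.3, -0.8]
width: 0.0725
```

Run:
```python
from h import *
to(598,318,300,15); im,d,c=snap('wrist','w2')
P=cloud(d,c); M=((P[...,2]>.029)&(P[...,2]<.06)&(np.hypot(P[...,0]-.595,P[...,1]-.318)<.05))
p=P[M]; print(len(p),np.percentile(p[:,2],[5,50,95]))
R=cv2.minAreaRect((p[:,:2]*1000).astype(np.float32)); print(p.mean(0),R)
# side edges: try angles, width across
for a in range(5,46,3):
    r=np.radians(a); s=p[:,1]*np.cos(r)-p[:,0]*np.sin(r); l=p[:,0]*np.cos(r)+p[:,1]*np.sin(r)
    w=np.percentile(s,[.5,99.5]);L=np.percentile(l,[.5,99.5]); print(a,np.round((w[1]-w[0])*1000,1),np.round((L[1]-L[0])*1000,1))
```

```text
t 10.25 p [609.5 280.4 349.9] yaw 19.0 tilt 1.7 w 0.0725 shift [  1.4 -37.8  51. ] turn 0.07 q6 3.14
4577 [0.03563618 0.03719675 0.04698241]
[0.60066473 0.3183295  0.0393031 ] ((596.66162109375, 317.1850891113281), (57.50982666015625, 57.66371536254883), 30.824329376220703)
5 62.9 61.3
8 62.1 60.5
11 61.6 59.9
14 60.9 59.3
17 60.0 58.9
20 59.1 58.1
23 58.4 57.1
26 57.5 56.1
29 56.7 55.4
32 56.6 55.4
35 57.2 56.1
38 58.1 57.0
41 59.0 57.9
44 59.7 59.1
```

View pics/w2.png

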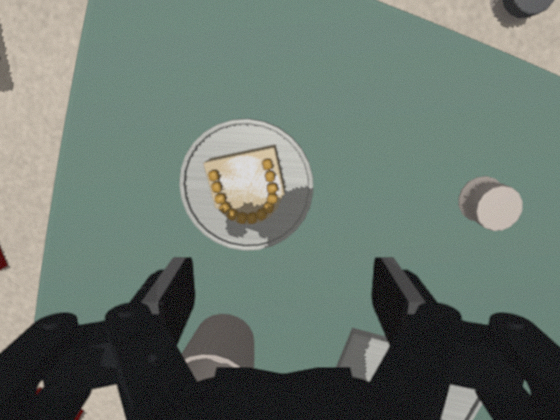

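The arch shows at (247,185) with its sides turned about 11° from the tool, so its yaw is about 31° and its centre is (597,317). Joint 6 reached its range limit there, so the tool didn't reach its target. I'll flip the tool half a turn and stay away from that limit.

Emit:
{"name": "move_arm", "arguments": {"series": [[[-0.7, 0, 0, 0, -0.185], [-0.7, 0, 0, 0, -0.185], [-0.7, 0, 0, 0, -0.185], [-0.7, 0, 0, 0, -0.185], [-0.7, 0, 0, 0, -0.185], [-0.7, 0, 0, 0, -0.185], [-0.7, 0, 0, 0, -0.185], [-0.7, 0, 0, 0, -0.185]]]}}

```text
time_s: 11.3
eef_pos: [0.6095, 0.2805, 0.3498]
orientation: [-1.915, -2.458, -0.024]
contact_force: [0.0, 0.8, 0.5]
width: 0.0725
```

Emit:
{"name": "move_arm", "arguments": {"series": [[[-0.7, 0, 0, 0, -0.185], [-0.7, 0, 0, 0, -0.185], [-0.7, 0, 0, 0, -0.185], [-0.7, 0, 0, 0, -0.185], [-0.7, 0, 0, 0, -0.185], [-0.7, 0, 0, 0, -0.185], [-0.7, 0, 0, 0, -0.185], [-0.7, 0, 0, 0, -0.185]]]}}

```text
time_s: 12.3
eef_pos: [0.6095, 0.2805, 0.3498]
orientation: [0.244, -3.123, -0.045]
contact_force: [-0.4, -0.2, -1.1]
width: 0.0728
```

```bash
python3 -c "
from h import *
r=np.radians(31)
to(597+4*np.cos(r),317+4*np.sin(r),300,31)"
```

```text
t 12.3 p [609.5 280.5 349.8] yaw -171.0 tilt 1.7 w 0.0728 shift [ 2.7 38.1 50.9] turn -0.385 q6 0.17
```

The limit left the tool tilted by 1.7°, fixed in world axes. That's harmless for placing, but the grasp point is now offset from the TCP, so I'll compute with the grasp point.

```bash
cat >> h.py <<'E'
def tog(x,y,z,yaw=None):
    "as to, but x,y,z (mm) is the grasp point"
    R=Ro.from_rotvec(env.state()['orientation']).as_matrix(); print('ztool',R[:,2].round(3)); to(*(np.array([x,y,z])-155*R[:,2]),yaw)
E
python3 -c "
from h import *
r=np.radians(31)
tog(597+4*np.cos(r),317+4*np.sin(r),145,31)"
```

```text
ztool [-0.01   0.028 -1.   ]
t 12.3 p [609.5 280.5 349.8] yaw -171.0 tilt 1.7 w 0.0728 shift [ 1.8 33.6 50.8] turn -0.385 q6 0.17
```

Emit:
{"name": "move_arm", "arguments": {"series": [[[-0.7, 0.9, 17, 10, 0], [-0.7, 0.9, 16.6, 10, 0], [-0.7, 0, 0, 0, -0.185], [-0.7, 0, 0, 0, -0.185], [-0.7, 0, 0, 0, -0.015], [-0.7, 0, 0, 0, 0], [-0.7, 0, 0, 0, 0], [-0.7, 0, 0, 0, 0]]]}}

```text
time_s: 13.3
eef_pos: [0.6028, 0.3138, 0.3306]
orientation: [0.828, -3.027, -0.046]
contact_force: [-0.5, 0.7, -0.7]
width: 0.0731
```

Run:
```python
from h import *
r=np.radians(31)
tog(597+4*np.cos(r),317+4*np.sin(r),33,31); im,d,c=snap('wrist','w3')
P=cloud(d,c); M=((P[...,2]>.029)&(P[...,2]<.06)&(np.hypot(P[...,0]-.597,P[...,1]-.318)<.05))
p=P[M]; print(len(p),np.percentile(p[:,2],[5,50,95]),p.mean(0),cv2.minAreaRect((p[:,:2]*1000).astype(np.float32)))
```

```text
ztool [-0.01   0.028 -1.   ]
t 13.3 p [602.8 313.8 330.6] yaw -149.4 tilt 1.69 w 0.0731 shift [  0.8  -3.  142.6] turn -0.007 q6 -0.15
5235 [0.03560253 0.03705688 0.04682863] [0.59697873 0.3166387  0.03924892] ((596.2208862304688, 316.4976806640625), (57.98770523071289, 58.24519729614258), 30.668535232543945)
```

View pics/w3.png

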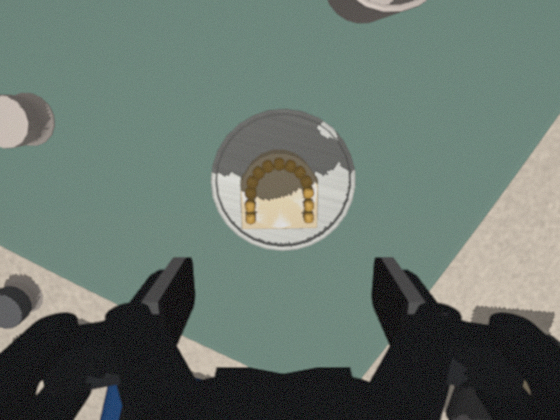

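The arch at (280,195) is square to the jaws and centred. I go down and grip.

Emit:
{"name": "move_arm", "arguments": {"series": [[[-0.7, 0.8, -2.7, 20, 0], [-0.7, 0, 0, 25, 0], [-0.7, 0, 0, 25, 0], [-0.7, 0, 0, 25, 0], [-0.7, 0, 0, 20, 0], [-0.7, 0, 0, 14, 0], [-0.7, 0, 0, 9, 0], [-0.7, 0, 0, 4.5, 0]]]}}

```text
time_s: 14.35
eef_pos: [0.602, 0.315, 0.1879]
orientation: [0.829, -3.027, -0.046]
contact_force: [-0.1, -0.2, 0.1]
width: 0.0727
```

Emit:
{"name": "move_arm", "arguments": {"series": [[[-0.7, 0, 0, 0, 0], [1, 0, 0, 0, 0], [1, 0, 0, 0, 0], [1, 0, 0, 0, 0], [1, 0, 0, 0, 0], [1, 0, 0, 0, 0], [1, 0, 0, 0, 0], [1, 0, 0, -2, 0]]]}}

```text
time_s: 15.35
eef_pos: [0.6018, 0.3149, 0.1899]
orientation: [0.829, -3.026, -0.046]
contact_force: [0.0, -0.2, -1.2]
width: 0.0566
```

```bash
python3 -c "
from h import *
r=np.radians(7)
tog(595+4*np.cos(r),-98+4*np.sin(r),100,7)"
```

```text
ztool [-0.011  0.027 -1.   ]
t 15.35 p [601.8 314.9 189.9] yaw -149.4 tilt 1.69 w 0.0566 shift [ 212.9 -355.8  -76.4] turn 0.413 q6 -0.15
```

Emit:
{"name": "move_arm", "arguments": {"series": [[[1, 0, 0, -15, 0], [1, 0, 0, -30, 0], [1, 7, -12, -30, 0], [1, 14, -24, 0, 0], [1, 20, -33.5, 0, 0], [1, 22, -37, 0, 0], [1, 22, -37, 0, 0], [1, 22, -37, 0, 0]]]}}

```text
time_s: 16.35
eef_pos: [0.6025, 0.1018, 0.2599]
orientation: [0.829, -3.027, -0.046]
contact_force: [-0.0, -0.0, -1.1]
width: 0.0565
```

Emit:
{"name": "move_arm", "arguments": {"series": [[[1, 22, -37, 0, 0], [1, 22, -37, 0, 0], [1, 22, -37, 0, 0], [1, 20, -33, 0, 0], [1, 13, -20, 0, 0], [1, 6, -11, 0, 0], [1, 0, 0, 0, 0.12], [1, 0, 0, 0, 0.14]]]}}

```text
time_s: 17.35
eef_pos: [0.6015, -0.1006, 0.2539]
orientation: [0.423, -3.106, -0.046]
contact_force: [-0.2, -0.2, -1.7]
width: 0.0569
```

Emit:
{"name": "move_arm", "arguments": {"series": [[[1, 0, 0, 0, 0.12], [1, 0, 0, 0, 0.033], [1, 0, 0, 15, 0], [1, 0, 0, 15, 0], [1, 0, 0, 0, 0], [1, 0, 0, 0, 0], [1, 0, 0, 0, 0], [1, 0, 0, 0, 0]]]}}

```text
time_s: 18.35
eef_pos: [0.6014, -0.1001, 0.2241]
orientation: [0.191, -3.128, -0.044]
contact_force: [0.9, -0.0, -0.7]
width: 0.0566
```

Run:
```python
from h import *
r=np.radians(7)
tog(595+4*np.cos(r),-98+4*np.sin(r),33,7); im,d,c=snap('wrist','w4')
```

```text
ztool [-0.01   0.027 -1.   ]
t 18.35 p [ 601.4 -100.1  224.1] yaw -173.0 tilt 1.66 w 0.0566 shift [ 1.  -2.5 36.2] turn -0.0 q6 -0.4
```

View pics/w4.png

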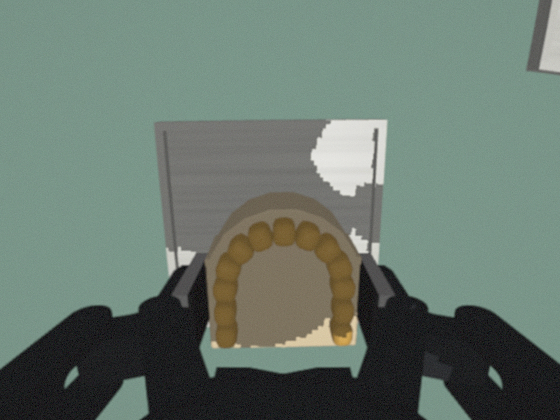

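The arch is held upright and straight above the square tray. The tray's far rim corners are at (155,122) and (387,120).

Run:
```python
from h import *
im,d,c=load('w4')
W=onplane([(155,122),(387,120)],c,.016)*1000; print(W.round(1),np.linalg.norm(W[1]-W[0])); a=W[0]-W[1]
m=W.mean(0)[:2]; e=a[:2]/np.linalg.norm(a[:2]); n=np.array([-e[1],e[0]]); print('yaw edge',np.degrees(np.arctan2(e[1],e[0])),'centre',m+56*n,m-56*n)
```

```text
[[ 546.  -163.    16. ]
 [ 531.9  -52.1   16. ]] 111.81325342876278
yaw edge -82.7320468020906 centre [ 594.4813261  -100.47181662] [ 483.38120606 -114.64091424]
```

Emit:
{"name": "move_arm", "arguments": {"series": [[[1, 1, -1.3, 12, 0], [1, 0, 0, 10, 0], [1, 0, 0, 6, 0], [1, 0, 0, 3, 0], [1, 0, 0, 2, 0], [1, 0, 0, 2, 0], [1, 0, 0, 1, 0], [1, 0, 0, 0, 0]]]}}

```text
time_s: 19.4
eef_pos: [0.6, -0.1005, 0.1894]
orientation: [0.191, -3.128, -0.043]
contact_force: [-3.4, 0.6, 8.9]
width: 0.0568
```

Emit:
{"name": "move_arm", "arguments": {"series": [[[-0.65, 0, 0, 0, 0], [-0.65, 0, 0, 0, 0], [-0.65, 0, 0, 0, 0], [-0.65, 0, 0, -8, 0], [-0.65, 0, 0, -25, 0], [-0.65, 0, 0, -40, 0], [-0.65, 0, 0, -40, 0], [-0.65, 0, 0, -30, 0]]]}}

```text
time_s: 20.4
eef_pos: [0.6017, -0.1045, 0.3332]
orientation: [0.191, -3.129, -0.043]
contact_force: [0.3, -0.2, 0.3]
width: 0.0705
```

Run:
```python
from h import *
tog(451,104,195,0); im,d,c=snap('wrist','w5')
P=cloud(d,c); M=((P[...,2]>.029)&(P[...,2]<.06)&(np.hypot(P[...,0]-.595,P[...,1]+.1)<.05))
p=P[M]; print(len(p),np.percentile(p[:,2],[5,50,95]),p.mean(0),cv2.minAreaRect((p[:,:2]*1000).astype(np.float32)))
```

```text
ztool [-0.008  0.027 -1.   ]
t 20.4 p [ 601.7 -104.5  333.2] yaw -173.0 tilt 1.61 w 0.0705 shift [123.6 221.4 -10.1] turn 0.122 q6 -0.4
5149 [0.03557729 0.03704023 0.04682986] [ 0.59394994 -0.09749434  0.03923853] ((593.03564453125, -97.13429260253906), (57.731746673583984, 58.345157623291016), 6.112422466278076)
```

View pics/w5.png

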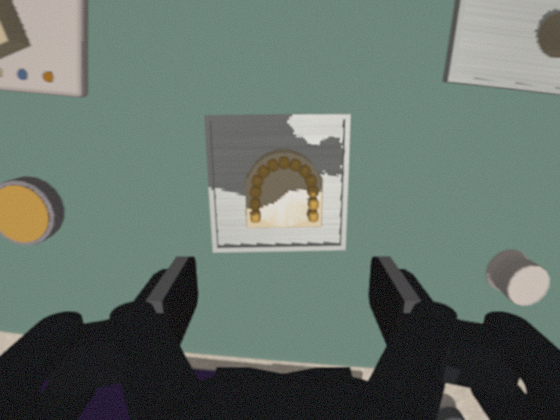

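The arch stands square in the square tray, about 3 mm from its middle (tray corners (206,116) to (347,250)). Next is the die.

Emit:
{"name": "move_arm", "arguments": {"series": [[[-0.4, 17.6, 31.6, 0, 0], [-0.4, 17.6, 31.6, 0, 0], [-0.4, 17.6, 31.6, 0, 0], [-0.4, 17.7, 31.6, 0, 0], [-0.4, 17.7, 31.7, 0, 0], [-0.4, 17.7, 31.7, 0, 0], [-0.4, 17.7, 31.6, 0, 0], [-0.4, 0, 0, 0, 0]]]}}

```text
time_s: 21.45
eef_pos: [0.4504, 0.1016, 0.338]
orientation: [0.196, -3.126, -0.045]
contact_force: [0.3, 0.6, 0.2]
width: 0.0596
```

Run:
```python
from h import *
im,d,c=snap('wrist','w6')
P=cloud(d,c); M=((P[...,2]>.029)&(P[...,2]<.06)&(np.hypot(P[...,0]-.451,P[...,1]-.104)<.04))
p=P[M]; R=cv2.minAreaRect((p[:,:2]*1000).astype(np.float32)); print(len(p),np.percentile(p[:,2],[5,50,95]),p.mean(0),R,cv2.minEnclosingCircle((p[:,:2]*1000).astype(np.float32)))
tog(R[0][0],R[0][1],33)
# tray: floor+rim non glass, light region
T=(P[...,2]>.0085)&(abs(P[...,0]-.453)<.06)&(abs(P[...,1]-.097)<.11)&(P[...,2]<.02)
T=cv2.morphologyEx(T.astype(np.uint8),cv2.MORPH_OPEN,np.ones((5,5)))>0
t=P[T];print('tray',cv2.minAreaRect((t[:,:2]*1000).astype(np.float32)))
```

```text
1484 [0.03521342 0.03689051 0.04771492] [0.44768607 0.1019341  0.03836903] ((448.9250183105469, 101.86168670654297), (32.9943733215332, 33.18836975097656), 6.4106621742248535) ((449.0054626464844, 102.00617218017578), 16.927698135375977)
ztool [-0.01   0.027 -1.   ]
t 21.5 p [451.4 100.8 338.1] yaw -172.9 tilt 1.66 w 0.0597 shift [  0.4  -7.2 150. ] turn 0.0 q6 -0.05
tray ((451.41363525390625, 96.07234954833984), (84.8253402709961, 160.17037963867188), 2.6641552448272705)
```

View pics/w6.png

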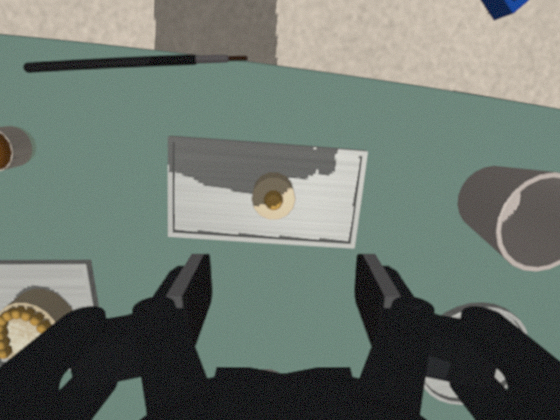

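The die is at (273,197), measured at (449,102) with 33 mm diameter. The oblong tray measures 85x160 at (451,96), yaw 2.7°.

Emit:
{"name": "move_arm", "arguments": {"series": [[[-0.4, 0.4, -7, 20, 0], [-0.4, 0, 0, 25, 0], [-0.4, 0, 0, 25, 0], [-0.4, 0, 0, 25, 0], [-0.4, 0, 0, 22, 0], [-0.4, 0, 0, 16, 0], [-0.4, 0, 0, 11, 0], [-0.4, 0, 0, 6, 0]]]}}

```text
time_s: 22.5
eef_pos: [0.4511, 0.097, 0.1872]
orientation: [0.189, -3.127, -0.044]
contact_force: [0.1, 0.5, -0.2]
width: 0.0595
```

Emit:
{"name": "move_arm", "arguments": {"series": [[[-0.4, 0, 0, 0, 0], [1, 0, 0, 0, 0], [1, 0, 0, 0, 0], [1, 0, 0, 0, 0], [1, 0, 0, 0, 0], [1, 0, 0, 0, 0], [1, 0, 0, 0, 0], [1, 0, 0, -2, 0]]]}}

```text
time_s: 23.5
eef_pos: [0.4509, 0.0974, 0.1899]
orientation: [0.191, -3.127, -0.044]
contact_force: [0.7, -0.1, -0.7]
width: 0.031
```

```bash
python3 -c "
from h import *
tog(593,319,130)"
```

```text
ztool [-0.01   0.028 -1.   ]
t 23.5 p [450.9  97.4 189.9] yaw -173.0 tilt 1.68 w 0.031 shift [-168.4  200.9  -90.4] turn 0.0 q6 -0.06
```

Emit:
{"name": "move_arm", "arguments": {"series": [[[1, 0, 0, -15, 0], [1, 0, 0, -30, 0], [1, 0, 0, -30, 0], [1, -8, 10, -15, 0], [1, -17, 20, 0, 0], [1, -20, 24, 0, 0], [1, -22, 26, 0, 0], [1, -22, 26, 0, 0]]]}}

```text
time_s: 24.5
eef_pos: [0.5276, 0.2117, 0.2819]
orientation: [0.191, -3.126, -0.044]
contact_force: [-0.0, 0.0, -1.1]
width: 0.0311
```

Emit:
{"name": "move_arm", "arguments": {"series": [[[1, -22, 26, 0, 0], [1, -22, 26, 0, 0], [1, -18, 22, 0, 0], [1, -12, 14, 0, 0], [1, -5.4, 7, 0, 0], [1, 0, 0, 15, 0], [1, 0, 0, 15, 0], [1, 0, 0, 0, 0]]]}}

```text
time_s: 25.5
eef_pos: [0.5928, 0.3145, 0.2515]
orientation: [0.189, -3.122, -0.041]
contact_force: [0.1, -0.8, -0.9]
width: 0.0309
```

Run:
```python
from h import *
tog(593,319,33); im,d,c=snap('wrist','w7')
P=cloud(d,c)
T=(P[...,2]>.0085)&(np.hypot(P[...,0]-.593,P[...,1]-.319)<.075)&(P[...,2]<.02)
T=cv2.morphologyEx(T.astype(np.uint8),cv2.MORPH_OPEN,np.ones((5,5)))>0
t=(P[T][:,:2]*1000).astype(np.float32);print('dish',len(t),cv2.minEnclosingCircle(t),cv2.minAreaRect(t))
```

```text
ztool [-0.016  0.025 -1.   ]
t 25.5 p [592.8 314.5 251.5] yaw -173.0 tilt 1.71 w 0.0309 shift [-3.5 -1.5 63.5] turn 0.0 q6 0.27
dish 18966 ((591.9935913085938, 318.69976806640625), 57.85773468017578) ((577.2926025390625, 316.69708251953125), (85.12446594238281, 114.52838897705078), 8.557665824890137)
```

View pics/w7.png

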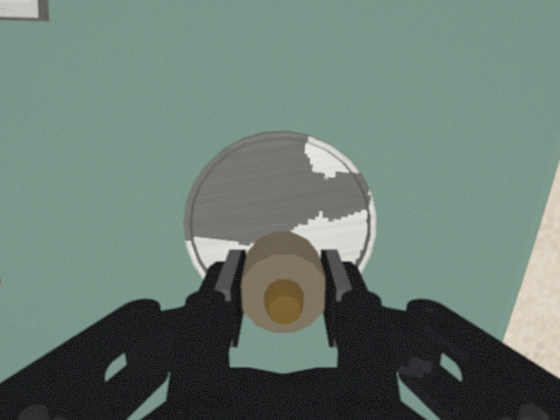

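The die hangs upright over the dish, whose circle fits a radius of 57.9 mm at (592,318.7). I lower it.

Emit:
{"name": "move_arm", "arguments": {"series": [[[1, -2.5, -1.5, 15, 0], [1, 0, 0, 15, 0], [1, 0, 0, 13, 0], [1, 0, 0, 9, 0], [1, 0, 0, 5, 0], [1, 0, 0, 3, 0], [1, 0, 0, 2, 0], [1, 0, 0, 1, 0]]]}}

```text
time_s: 26.55
eef_pos: [0.5963, 0.3162, 0.1914]
orientation: [0.191, -3.127, -0.044]
contact_force: [0.1, 0.3, -0.6]
width: 0.031
```

Emit:
{"name": "move_arm", "arguments": {"series": [[[1, 0, 0, 0, 0], [1, 0, 0, 0, 0], [1, 0, 0, 0, 0], [1, 0, 0, 0, 0], [1, 0, 0, 0, 0], [1, 0, 0, 0, 0], [1, 0, 0, 0, 0], [1, 0, 0, 0, 0]]]}}

```text
time_s: 27.55
eef_pos: [0.5962, 0.3161, 0.1912]
orientation: [0.191, -3.127, -0.044]
contact_force: [0.8, 1.0, -0.2]
width: 0.0314
```

Emit:
{"name": "move_arm", "arguments": {"series": [[[1, 2.5, -1.5, 0, 0], [1, 0, 0, 1, 0], [1, 0, 0, 1, 0], [1, 0, 0, 1, 0], [1, 0, 0, 0.5, 0], [1, 0, 0, 0, 0], [1, 0, 0, 0, 0], [1, 0, 0, 0, 0]]]}}

```text
time_s: 28.55
eef_pos: [0.5938, 0.3144, 0.1887]
orientation: [0.191, -3.127, -0.044]
contact_force: [-2.2, -0.8, 5.6]
width: 0.031
```

Contact is light, so I release and lift.

Emit:
{"name": "move_arm", "arguments": {"series": [[[-0.3, 0, 0, 0, 0], [-0.3, 0, 0, 0, 0], [-0.3, 0, 0, 0, 0], [-0.3, 0, 0, -8, 0], [-0.3, 0, 0, -25, 0], [-0.3, 0, 0, -40, 0], [-0.3, 0, 0, -40, 0], [-0.3, 0, 0, -30, 0]]]}}

```text
time_s: 29.55
eef_pos: [0.5956, 0.3105, 0.3334]
orientation: [0.191, -3.129, -0.045]
contact_force: [0.4, 1.3, 0.8]
width: 0.0557
```

Run:
```python
from h import *
tog(489,-316.5,185,26); im,d,c=snap('wrist','w8')
P=cloud(d,c); M=((P[...,2]>.029)&(P[...,2]<.06)&(np.hypot(P[...,0]-.593,P[...,1]-.319)<.05))
p=P[M]; print(len(p),np.percentile(p[:,2],[5,50,95]),p.mean(0),cv2.minEnclosingCircle((p[:,:2]*1000).astype(np.float32)))
```

```text
ztool [-0.008  0.029 -1.   ]
t 29.55 p [595.6 310.5 333.4] yaw -173.0 tilt 1.7 w 0.0557 shift [ 181.4 -613.5  -23.7] turn -0.332 q6 0.26
1536 [0.03522654 0.0368912  0.04769401] [0.59032235 0.31798221 0.03836452] ((591.7033081054688, 318.283935546875), 17.009868621826172)
```

The die stands at (591.7,318.3), in the dish's middle. Back to the quadrant.

Emit:
{"name": "move_arm", "arguments": {"series": [[[-0.4, 14, -47.2, -2, 0], [-0.4, 14, -47.2, -2, 0], [-0.4, 14, -47.2, -2, 0], [-0.4, 14, -47.2, -2, 0], [-0.4, 14, -47.2, -2, 0], [-0.4, 14, -47.2, -2, 0], [-0.4, 14, -47.2, -2, 0], [-0.4, 14, -47.2, -2, 0]]]}}

```text
time_s: 30.6
eef_pos: [0.5298, -0.0797, 0.337]
orientation: [0.191, -3.128, -0.044]
contact_force: [-0.2, -0.0, 0.5]
width: 0.0596
```

Emit:
{"name": "move_arm", "arguments": {"series": [[[-0.4, 14, -47.2, -2, 0], [-0.4, 14, -47.2, -2, 0], [-0.4, 14, -47.2, -2, 0], [-0.4, 14, -47.2, -1, 0], [-0.4, 13.4, -47.1, 0, 0], [-0.4, 0, 0, 0, -0.17], [-0.4, 0, 0, 0, -0.162], [-0.4, 0, 0, 0, 0]]]}}

```text
time_s: 31.6
eef_pos: [0.4899, -0.3211, 0.3374]
orientation: [0.702, -3.058, -0.046]
contact_force: [-0.5, -0.9, -0.4]
width: 0.0599
```

Run:
```python
from h import *
im,d,c=snap('wrist','w9')
P=cloud(d,c); M=((P[...,2]>.038)&(P[...,2]<.07)&(np.hypot(P[...,0]-.489,P[...,1]+.316)<.05))
p=P[M]; R=cv2.minAreaRect((p[:,:2]*1000).astype(np.float32)); print(len(p),np.percentile(p[:,2],[5,50,95]),p.mean(0),R)
tog(R[0][0],R[0][1],43,R[2])
```

```text
3102 [0.04554636 0.04712064 0.05709629] [ 0.48515267 -0.31993858  0.04970674] ((486.9610290527344, -318.8650207519531), (61.69223403930664, 27.926855087280273), 24.937833786010742)
ztool [-0.01   0.027 -1.   ]
t 31.65 p [ 490.  -320.9  337.4] yaw -154.2 tilt 1.68 w 0.0598 shift [  2.6  -5.5 139.4] turn 0.016 q6 -1.14
```

View pics/w9.png

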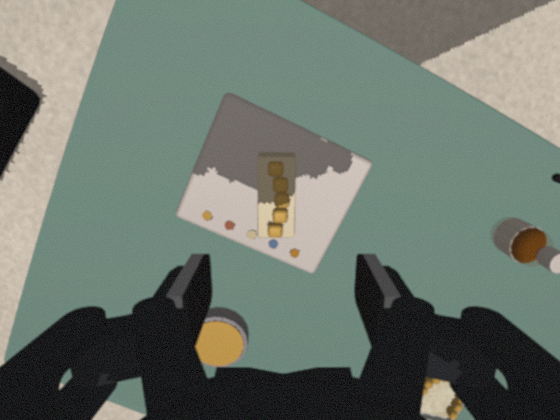

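The quadrant at (277,195) stands upright on the palette and is lined up. I grip it.

Emit:
{"name": "move_arm", "arguments": {"series": [[[-0.4, 2.6, -5.5, 18, 0.016], [-0.4, 0, 0, 25, 0], [-0.4, 0, 0, 25, 0], [-0.4, 0, 0, 25, 0], [-0.4, 0, 0, 20, 0], [-0.4, 0, 0, 13, 0], [-0.4, 0, 0, 8, 0], [-0.4, 0, 0, 5, 0]]]}}

```text
time_s: 32.65
eef_pos: [0.4888, -0.3232, 0.1982]
orientation: [0.681, -3.063, -0.045]
contact_force: [0.0, -0.8, 0.1]
width: 0.0598
```

Emit:
{"name": "move_arm", "arguments": {"series": [[[-0.4, 0, 0, 0, 0], [1, 0, 0, 0, 0], [1, 0, 0, 0, 0], [1, 0, 0, 0, 0], [1, 0, 0, 0, 0], [1, 0, 0, 0, 0], [1, 0, 0, 0, 0], [1, 0, 0, -2, 0]]]}}

```text
time_s: 33.65
eef_pos: [0.4885, -0.3231, 0.2]
orientation: [0.681, -3.062, -0.046]
contact_force: [0.4, -0.1, -2.0]
width: 0.0268
```

```bash
python3 -c "
from h import *
tog(451.5,96.5,130,2.7)"
```

```text
ztool [-0.011  0.028 -1.   ]
t 33.65 p [ 488.5 -323.1  200. ] yaw -154.9 tilt 1.72 w 0.0268 shift [-144.2  393.4  -72.9] turn 0.391 q6 -1.13
```

Emit:
{"name": "move_arm", "arguments": {"series": [[[1, 0, 0, -15, 0], [1, 0, 0, -30, 0], [1, 0, 0, -30, 0], [1, -5, 14, -15, 0], [1, -9, 25, 0, 0], [1, -12, 33, 0, 0], [1, -13, 35, 0, 0], [1, -13, 35, 0, 0]]]}}

```text
time_s: 34.65
eef_pos: [0.4756, -0.1729, 0.2942]
orientation: [0.681, -3.061, -0.048]
contact_force: [-0.2, 0.8, -1.2]
width: 0.0268
```

Emit:
{"name": "move_arm", "arguments": {"series": [[[1, -13, 35, 0, 0], [1, -13, 35, 0, 0], [1, -13, 35, 0, 0], [1, -13, 35, 0, 0], [1, -13, 35, 0, 0], [1, -12, 34, 0, 0], [1, -10, 26, 0, 0], [1, -5.2, 16.4, 0, 0]]]}}

```text
time_s: 35.65
eef_pos: [0.4523, 0.0932, 0.3019]
orientation: [0.684, -3.061, -0.046]
contact_force: [-0.1, -0.9, -0.9]
width: 0.0266
```

Emit:
{"name": "move_arm", "arguments": {"series": [[[1, 0, 0, 0, 0.11], [1, 0, 0, 0, 0.14], [1, 0, 0, 0, 0.11], [1, 0, 0, 0, 0.03], [1, 0, 0, 15, 0], [1, 0, 0, 15, 0], [1, 0, 0, 0, 0], [1, 0, 0, 0, 0]]]}}

```text
time_s: 36.65
eef_pos: [0.4532, 0.0924, 0.2724]
orientation: [0.075, -3.131, -0.044]
contact_force: [0.3, -0.3, -0.2]
width: 0.0271
```

Run:
```python
from h import *
tog(451.4,96.1,33,2.7); snap('wrist','w10')
```

```text
ztool [-0.01   0.028 -1.   ]
t 36.65 p [453.2  92.4 272.4] yaw -177.2 tilt 1.68 w 0.0271 shift [-0.5 -2.9 84.4] turn 0.001 q6 0.01
```

View pics/w10.png

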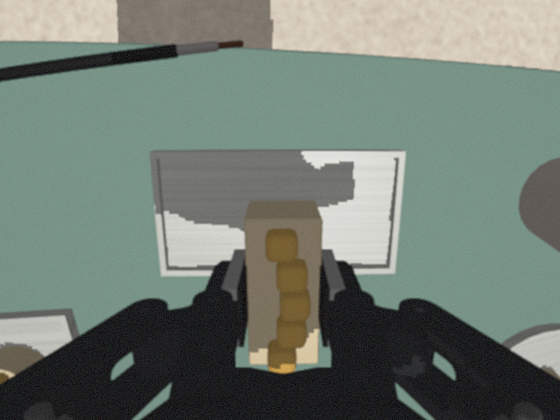

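The quadrant hangs straight over the oblong tray (rim (152,152) to (404,152)). I lower it.

Emit:
{"name": "move_arm", "arguments": {"series": [[[1, -0.5, -2.9, 18, 0], [1, 0, 0, 20, 0], [1, 0, 0, 18, 0], [1, 0, 0, 11, 0], [1, 0, 0, 6, 0], [1, 0, 0, 4, 0], [1, 0, 0, 2, 0], [1, 0, 0, 1, 0]]]}}

```text
time_s: 37.7
eef_pos: [0.4531, 0.0918, 0.1922]
orientation: [0.075, -3.131, -0.044]
contact_force: [0.6, 0.1, -0.5]
width: 0.0269
```

Emit:
{"name": "move_arm", "arguments": {"series": [[[1, 0, 0, 1, 0], [1, 0, 0, 1, 0], [1, 0, 0, 1, 0], [1, 0, 0, 0.5, 0], [1, 0, 0, 0, 0], [1, 0, 0, 0, 0], [1, 0, 0, 0, 0], [1, 0, 0, 0, 0]]]}}

```text
time_s: 38.7
eef_pos: [0.4529, 0.0919, 0.1892]
orientation: [0.075, -3.131, -0.043]
contact_force: [-2.0, -0.3, 7.4]
width: 0.0269
```

Emit:
{"name": "move_arm", "arguments": {"series": [[[-0.3, 0, 0, 0, 0], [-0.3, 0, 0, 0, 0], [-0.3, 0, 0, 0, 0], [-0.3, 0, 0, -8, 0], [-0.3, 0, 0, -25, 0], [-0.3, 0, 0, -40, 0], [-0.3, 0, 0, -40, 0], [-0.3, 0, 0, -30, 0]]]}}

```text
time_s: 39.7
eef_pos: [0.4546, 0.0879, 0.3337]
orientation: [0.075, -3.133, -0.044]
contact_force: [0.4, -0.1, 0.1]
width: 0.0557
```

Run:
```python
from h import *
im,d,c=snap('wrist','w11')
P=cloud(d,c); M=((P[...,2]>.029)&(P[...,2]<.06)&(np.hypot(P[...,0]-.451,P[...,1]-.096)<.05))
p=P[M]; print(len(p),np.percentile(p[:,2],[5,50,95]),cv2.minAreaRect((p[:,:2]*1000).astype(np.float32)))
to(450,-300,400)
```

```text
2957 [0.03546196 0.03716161 0.0469914 ] ((451.3440246582031, 95.67105102539062), (62.192970275878906, 28.069103240966797), 2.756199359893799)
t 39.75 p [455.8  87.9 337.2] yaw -177.3 tilt 1.61 w 0.0555 shift [  24.5 -385.2  -73.6] turn 0.0 q6 -0.0
```

View pics/w11.png

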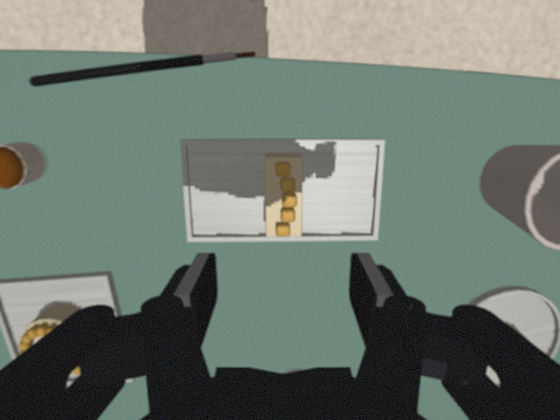

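Emit:
{"name": "move_arm", "arguments": {"series": [[[-0.3, 0, -40, -8, 0], [-0.3, 0, -50, -8, 0], [-0.3, 0, -50, -8, 0], [-0.3, 0, -50, -8, 0], [-0.3, 0, -50, -8, 0], [-0.3, 0, -50, -8, 0], [-0.3, 0, -50, 0, 0], [-0.3, 0, -30, 0, 0]]]}}

```text
time_s: 40.75
eef_pos: [0.4723, -0.2852, 0.3693]
orientation: [0.072, -3.131, -0.042]
contact_force: [0.6, 0.7, 0.9]
width: 0.0552
```

Run:
```python
from h import *
im,d,c=snap('top','t9'); im0,d0,_=load('top0')
P=cloud(d,c);P0=cloud(d0,c)
for n,(u,v),r in [('cup',(203,217),22),('jar',(286,136),14),('bottle',(382,230),12)]:
    for A in (P0,P):
        p=A[v-r:v+r,u-r:u+r].reshape(-1,3); p=p[p[:,2]>.025]; print(n,len(p),p.mean(0).round(3))
for n,(x,y) in [('arch',(.5935,-.098)),('die',(.592,.318)),('quad',(.4515,.0965))]:
    p=P[(np.hypot(P[...,0]-x,P[...,1]-y)<.045)&(P[...,2]>.029)]; print(n,len(p),cv2.minAreaRect((p[:,:2]*1000).astype(np.float32)),np.percentile(p[:,2],[5,50,95]).round(3))
big=cv2.resize(im[100:260,150:530],None,fx=2.1,fy=2.1,interpolation=cv2.INTER_CUBIC); cv2.imwrite('pics/crop9.png',np.clip(big*1.5,0,255).astype(np.uint8))
```

```text
cup 499 [0.439 0.296 0.077]
cup 494 [0.438 0.295 0.083]
jar 217 [0.64  0.12  0.064]
jar 217 [0.642 0.12  0.059]
bottle 188 [ 0.431 -0.104  0.067]
bottle 368 [0.325 0.001 0.616]
arch 532 ((595.1145629882812, -95.13782501220703), (58.20772171020508, 59.126914978027344), 5.449952602386475) [0.031 0.036 0.047]
die 158 ((593.0408325195312, 319.496826171875), (31.332347869873047, 32.612449645996094), 41.27397918701172) [0.031 0.036 0.046]
quad 317 ((453.1677551269531, 96.8630142211914), (61.59546661376953, 25.45815086364746), 3.056478977203369) [0.032 0.036 0.047]
```

View pics/crop9.png

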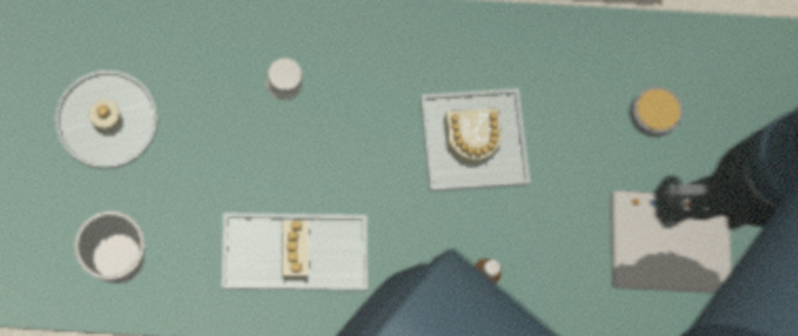

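All three models stand in the right trays and the bystanders look unmoved. In the last top view the arm hides part of the bottle, but its cap shows upright where it was. Handing in.

```bash
python3 -c "
from h import *
print(env.state()['time_s'],env.finish_job())"
```

```text
the job is handed in; nothing more can be done
40.8 None
```

I handed the job in at 40.8 s, with all three models in their own trays. No verdict is reported back. The quadrant was parked on the palette and released, the arch went to the square tray, the die to the round dish, and then the quadrant to the oblong tray.

**Last checks:**

| Model | Measured offset from tray's middle | State |
|---|---|---|
| Quadrant | under 2 mm | top height right for standing upright |
| Single-tooth die | about 1 mm | top height right for standing upright |
| Full arch | 2–4 mm, depending on the camera | top height right for standing upright |

- **Set-down forces:** the models touched down with 6–12 N, and the arm was clear of everything at the end.
- **Bystanders:** the cup and jar were unmoved to within about 2 mm. My numeric check of the bottle failed because the arm hid it from the top camera. I only saw by eye, in the last wrist and top pictures, that it stood in its place.
- **Tool tilt:** at about 10 s joint 6 ran up to its range limit (3.14 rad). The tool stopped short there and kept a 1.7° tilt for the rest of the job. I turned it half a turn and allowed for the tilt in every later grasp and placing.

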